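# Tip the file handles into the bench drawer and shut it

### The job

Pick up the aluminium tray by its red tab and tip it over the open drawer so that all three wooden file handles slide off into the drawer. Set the empty tray back down flat on the bench and push the drawer fully shut with the handles inside. Leave everything else on the bench where it is.

Things in the scene. Friction and masses are not known exactly. Their poses are not given: they have to be found in the camera images.
- tray: Loose aluminium scoop tray, 160 long (x) x 118 wide (y) mm, 0.2 kg. Origin: centre of its underside. Floor 3 mm thick; 3 mm walls, 25 mm tall, on both long sides and at the back (-x); the front (+x) is open with no rim: pieces slide off there. A red upright grip tab stands at the back.
- tray_tab (a point): Point to grip on the tray's red tab, 73 mm behind the tray's origin (-x), 62 mm above its underside, mid-thickness. The tab is 8 mm thick (along tray x), 55 mm wide (along tray y), and its top is 86 mm above the underside. Axes as the tray's.
- tray_lip (a point): Middle of the tray's open front edge, on the floor's top face (80 mm ahead of the origin, 3 mm above the underside). Axes as the tray's.
- cab_front (a point): Low dark wooden cabinet fixed to the bench, 280 deep (x) x 240 wide (y) x 110 mm tall, with a solid top and one drawer (green front) that opens to -x, towards the robot. This point: middle of the front edge of its top board, 110 mm above the bench; what lies to -x of it is the open part of the drawer. Axes: the cabinet's, x into the cabinet, z up.
- drawer (a joint): Drawer opening in m: 0 shut (its green front closes flush against the cabinet), 0.198 fully out; it starts about 0.155 to 0.185 open. Slides along cabinet x with about 1 N of friction.
- drawer_floor (a point): Point on the drawer's inner floor, mid-width, right at the inner face of its front wall, about 22 mm above the bench; moves with the drawer. The inside spans x 0 to 235 mm and y -99 to 99 mm from here. It is 66 mm deep, its walls are 6 mm thick and their tops 88 mm above the bench; only the part in front of the cabinet is open from above. Axes as the cabinet's.
- drawer_handle (a point): Middle of the brass bar handle of the drawer (bar along y, 120 mm long), 35 mm in front of the green drawer front, about 72 mm above the bench; the green front is 15 mm thick, its top is 98 mm above the bench.
- handle0: Loose wooden file handle lying on the tray: octagonal, 30 mm across flats, 70 mm long along its x with a 20 mm brass ferrule at its +x end, 40 g. Origin: on its axis at mid-length (15 mm above the tray's floor at the start).
- handle1: Loose wooden file handle lying on the tray: octagonal, 30 mm across flats, 70 mm long along its x with a 20 mm brass ferrule at its +x end, 40 g. Origin: on its axis at mid-length (15 mm above the tray's floor at the start).
- handle2: Loose wooden file handle lying on the tray: octagonal, 30 mm across flats, 70 mm long along its x with a 20 mm brass ferrule at its +x end, 40 g. Origin: on its axis at mid-length (15 mm above the tray's floor at the start).
- blower: Orange rubber hand blower standing upright, 66 mm across, 125 mm tall. Origin: centre of its underside. Leave it alone.
- vise: Engraver's ball vise, steel on a black rubber ring, 96 mm across, 111 mm tall; fixed to the bench. Origin: centre of its underside. Leave it alone.
- can: Yellow can standing upright, 54 mm across, 150 mm tall. Origin: centre of its underside. Leave it alone.
- partsbox: Blue open parts box, 110 x 85 x 35 mm, with small metal bits in it. Origin: centre of its underside. Leave it alone.
- dish: Shallow round brass dish, 84 mm across, 24 mm tall. Origin: centre of its underside. Leave it alone.
- brush: Brush with red handle lying on the bench, 170 mm long along its x. Leave it alone.
- hammer: Hammer with wooden handle lying on the bench, 220 mm long along its x. Leave it alone.
Not all that is in view belongs to the job. Leave any black or blue look-alike of the handle0 alone.

How it is judged:
On the way, in this order (a step that is already met when the one before it is completed fails the run):
1. the tray is lifted off the bench (underside over 40 mm up) with all three handles still on it (height (world z) of tray above 0.04 m and x of handle0 in the frame of tray between -0.085 and 0.085 m and y of handle0 in the frame of tray between -0.06 and 0.06 m and z of handle0 in the frame of tray between 0 and 0.05 m and x of handle1 in the frame of tray between -0.085 and 0.085 m and y of handle1 in the frame of tray between -0.06 and 0.06 m and z of handle1 in the frame of tray between 0 and 0.05 m and x of handle2 in the frame of tray between -0.085 and 0.085 m and y of handle2 in the frame of tray between -0.06 and 0.06 m and z of handle2 in the frame of tray between 0 and 0.05 m), for 0.2 s.
2. the tray is tipped (over 0.3 rad) with all three handles in the open drawer (angle between tray's own z axis and vertical above 0.3 rad and value of joint drawer above 0.08 m and x of handle0 in the frame of drawer_floor between 0 and 0.235 m and y of handle0 in the frame of drawer_floor between -0.1 and 0.1 m and z of handle0 in the frame of drawer_floor between 0.005 and 0.062 m and x of handle1 in the frame of drawer_floor between 0 and 0.235 m and y of handle1 in the frame of drawer_floor between -0.1 and 0.1 m and z of handle1 in the frame of drawer_floor between 0.005 and 0.062 m and x of handle2 in the frame of drawer_floor between 0 and 0.235 m and y of handle2 in the frame of drawer_floor between -0.1 and 0.1 m and z of handle2 in the frame of drawer_floor between 0.005 and 0.062 m), for 0.1 s.
3. the drawer is pushed shut with the handles inside (value of joint drawer below 0.008 m and x of handle0 in the frame of drawer_floor between 0 and 0.235 m and y of handle0 in the frame of drawer_floor between -0.1 and 0.1 m and z of handle0 in the frame of drawer_floor between 0.005 and 0.062 m and x of handle1 in the frame of drawer_floor between 0 and 0.235 m and y of handle1 in the frame of drawer_floor between -0.1 and 0.1 m and z of handle1 in the frame of drawer_floor between 0.005 and 0.062 m and x of handle2 in the frame of drawer_floor between 0 and 0.235 m and y of handle2 in the frame of drawer_floor between -0.1 and 0.1 m and z of handle2 in the frame of drawer_floor between 0.005 and 0.062 m), for 0.2 s.
At the end, for the whole second after the job is handed in: All three file handles lie inside the drawer, the drawer is shut (within 8 mm), and the tray rests upright and flat on the bench (underside within 8 mm of it, tilt under 0.08 rad), released and at rest (all of step 3 and height (world z) of tray below 0.008 m and angle between tray's own z axis and vertical below 0.08 rad and linear speed of tray below 0.02 m/s); the robot touches nothing.
It fails at once if any of the bystanders (blower, can, parts box, dish, brush, hammer) is disturbed (moved over 30 mm) (distance of any of blower, can, partsbox, dish, brush, hammer from where it was at the start of the episode above 0.03 m).
It also fails if it takes over 72 s, if anything falls off the work surface, if the arm or the gripper's body presses on something with over 40 N, if the wrist force passes 120 N, or if a joint passes its speed limit or range.

### The arm

A 7-joint arm with a two-finger parallel gripper is mounted at the origin on the work surface. World frame = base frame: x ahead of the robot, y to its left, z up, the work surface at z = 0. Lengths are in m, angles in rad, forces in N, time in s.
With the tool pointing down it reaches from about 0.425 to 0.95 m from the base axis. Payload 4.7 kg.
Tool frame: the origin (TCP) lies on the centre line of the jaws, within the pads' length; the fingertips stand robot.nose_length ahead of it and the grasp point (between the pads) lies 8 mm behind it (robot.nose_length is the distance from the TCP to the fingertips, in m); z points along the fingers, y is the line along which they close (so a half turn about z gives the same grasp; the last joint's range is limited). The gripper opens to 85 mm and grips with 20 to 120 N. Pads are 22 mm wide; open, the fingers measure 114 mm over their backs; the gripper's body (76 mm by 85 mm) begins 54 mm behind the grasp point. The pads swing forward as they close: fully open they stand 13 mm farther back than shut.
Start: joints at [-1.366, 0.469, -0.049, 1.532, 0.024, 1.141, -0.082], TCP at [0.156, 0.657, 0.242] pointing down, gripper open.
Joint ranges: [-2.59, 2.59], [-0.33, 1.99], [-1.39, 1.29], [0.1, 2.45], [-1.04, 4.18], [0.21, 1.99], [-2.66, 2.66]. Speed limits (rad/s): [2.57, 2.57, 3.14, 3.14, 3.14, 3.14, 3.14].

### API

Orientations are given as [roll, pitch, yaw] about the fixed x, y, z axes, in that order (R = Rz(yaw) Ry(pitch) Rx(roll)).
In Python, from plant import robot gives the robot as it stands. Calls block until the motion is done:
- robot.goto(position, orientation): joint-space move of the TCP to a pose.
- robot.move_straight(position, vel=0.15, attitude=None, contact_N=None): straight line of the TCP; attitude=None keeps the orientation; vel is the mean speed in m/s. With contact_N (N) it stops when the force on the tool has changed by that much, and returns True; else False.
- robot.move_joints(angles): joint-space move.
- robot.grip(opening, strength=None): opening from 0.0 (shut) to 1.0 (fully open); strength is the grip in N (None keeps the last); returns when the fingers have stopped.
- robot.sleep(seconds).
- robot.inverse_kinematics(position, orientation): joint angles nearest the present ones, or None.
- robot.sense(): the state.
- robot.grab_frame(name): name is "side" or "top"; returns a dict with "image" (480x640x3 uint8, red, green, blue), "range_z" (480x640 float32, m along the optical axis (not along the pixel's ray), 0 where there is no reading), "fx", "fy", "cx", "cy" (pixels), "R" (3x3) and "t" (3): a world point X has camera coordinates R X + t. Camera axes: x right, y down, z forward; pixel columns grow to the right and rows downward; lengths in m; the calibration is good to about 2 mm. A picture is of the moment at which its call begins.
A pose or a line that the arm cannot do raises robot.IKError and nothing moves.
- robot.close_job(): hands the job in; it is judged then, once.
The state is a dict: "t": time; "joint_pos": joint angles; "joint_velocities": joint speeds; "effort": joint torques, N m; "tcp_pos": TCP position; "tcp_rot": TCP orientation; "wrist_force": force on the tool from outside, world axes, zero at the start; "torque": the same for the moment, N m; "opening": opening from 0.0 (shut) to 1.0 (fully open); "gripper_force": force on a finger pad.
Only numpy, scipy, OpenCV 4.12 (cv2) and the standard library are available. Lean on these libraries where they do the work, as an engineer would, in place of code of your own. Each camera call takes 0.05 s, during which the arm holds its last target. There are 200 camera calls.

## Working session

There is one attempt and no reset: what is moved stays moved. The work goes in short steps, each a Python script; the robot and the scene stay as the last script left them, time stands still between calls to the robot, and variables do not carry over. Pictures are saved under pics/ and viewed, at most 10 in all, crops included, and the job is handed in when it is done.

```bash
mkdir -p pics; ls
python3 - <<'E'
from plant import robot
import cv2,pickle
F={n:robot.grab_frame(n) for n in("top","side")}
pickle.dump(F,open("f0.pkl","wb"))
for n in F: cv2.imwrite(f"pics/{n}0.png",F[n]["image"][:,:,::-1]); print(n,F[n]["R"],F[n]["t"],F[n]["fx"],F[n]["cx"],F[n]["cy"],(F[n]["range_z"]>0).mean())
print(robot.nose_length,robot.sense())
E
```

```text
pics
top [[-0.00488542 -0.99998722 -0.00130454]
 [-0.998635    0.00494665 -0.05199681]
 [ 0.0520026   0.00104873 -0.9986464 ]] [0.00751858 0.55403729 1.40277121] 554.6745053239832 322.17462836640976 233.01494808499214 0.9959635416666667
side [[ 0.87213147 -0.4888488  -0.02033595]
 [-0.37292881 -0.63726953 -0.67439725]
 [ 0.3167188   0.59574692 -0.73808862]] [-0.49124582  0.26800932  0.95802442] 434.86611581299917 319.56644003508876 240.84916955931087 0.9959798177083333
0.011 {'t': 0.1, 'joint_pos': array([-1.36591568,  0.46939131, -0.04858856,  1.53356826,  0.02407883,
        1.14098034, -0.08226454]), 'joint_velocities': array([ 0.00082659, -0.00237157, -0.00021899, -0.00424519,  0.0006498 ,
        0.00163103,  0.00071826]), 'effort': array([ 1.58523180e-04, -5.11511707e+01, -4.73009830e-02, -2.38391018e+01,
        1.07196413e-02,  4.33634137e-03,  3.53299913e-05]), 'tcp_pos': array([0.15623678, 0.65615852, 0.24134835]), 'tcp_rot': array([-3.13983044e+00,  4.37287997e-05,  2.90786185e+00]), 'wrist_force': array([-0.41238287,  0.44117014,  0.14149728]), 'torque': array([-0.06070042, -0.03665635, -0.04002387]), 'gripper_force': 0.0, 'opening': 0.997914322856233}
```

View pics/top0.png

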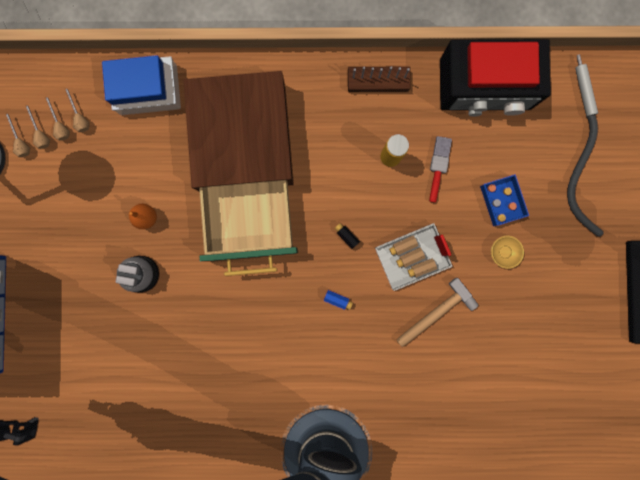

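View pics/side0.png

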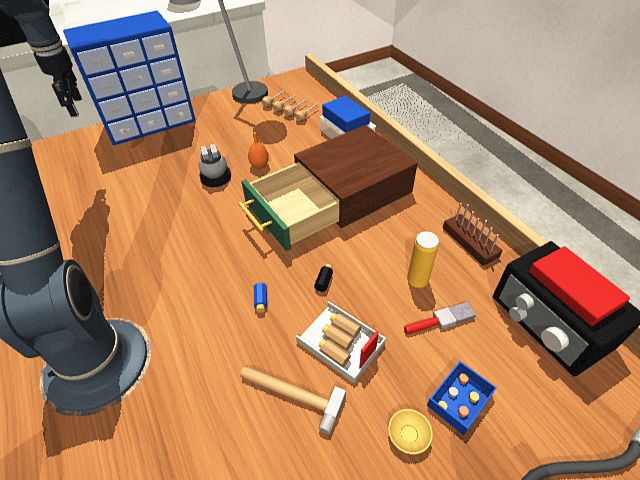

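Candidates for the red tab in the top view are the tab on the tray (443,245), the brush handle (435,188) and the red case top (505,65). I choose (443,245) because it stands on the scoop tray. The look-alike handles are black (348,236) and blue (339,300); the three real ones are in the tray at about (405,245), (412,257) and (423,268).

```bash
cat > h.py <<'E'
import numpy as np,cv2
def cloud(f):
    z=f["range_z"]; v,u=np.mgrid[:480,:640]
    P=np.stack([(u-f["cx"])/f["fx"]*z,(v-f["cy"])/f["fy"]*z,z],-1)
    return (P-f["t"])@f["R"]   # R^T (P-t)
def red(im):
    h=cv2.cvtColor(im,cv2.COLOR_RGB2HSV).astype(int); return ((h[...,0]<6)|(h[...,0]>174))&(h[...,1]>170)&(h[...,2]>70)
def green(im):
    h=cv2.cvtColor(im,cv2.COLOR_RGB2HSV).astype(int); return (h[...,0]>60)&(h[...,0]<95)&(h[...,1]>110)&(h[...,2]>30)
def rect(P):
    c,s,a=cv2.minAreaRect(P[:,:2].astype(np.float32)); return cv2.boxPoints((c,s,a)).round(4).tolist()
E
python3 - <<'E'
import pickle; from h import *
F=pickle.load(open("f0.pkl","rb"))
for n in F:
    f=F[n]; P=cloud(f); ok=f["range_z"]>0; im=f["image"]
    m=red(im)&ok&(P[...,0]>.3)&(P[...,0]<.7)&(P[...,1]<0)
    # tab only: near tray
    k=m&(P[...,2]>.035)&(P[...,2]<.11); p=P[k]
    print(n,"tab",len(p),p.mean(0),p.min(0),p.max(0),rect(p[p[:,2]>.07]) if (p[:,2]>.07).sum()>5 else '')
    g=P[green(im)&ok&(P[...,2]>.03)&(P[...,2]<.12)&(P[...,0]>.3)&(P[...,0]<.8)]
    print(" green",len(g),g.min(0),g.max(0),rect(g[g[:,2]>.09]))
    c=P[ok&(abs(P[...,2]-.11)<.006)&(P[...,0]>.55)&(P[...,0]<1.0)&(P[...,1]>.0)&(P[...,1]<.45)]
    print(" cab",len(c),rect(c))
    # tray: pale gray pixels low
    h=cv2.cvtColor(im,cv2.COLOR_RGB2HSV).astype(int)
    t=ok&(h[...,1]<50)&(P[...,2]<.035)&(P[...,2]>-.005)&(P[...,0]>.35)&(P[...,0]<.65)&(P[...,1]<-.08)&(P[...,1]>-.36)
    q=P[t]; print(" tray",len(q),q.mean(0),rect(q))
    w=P[ok&(P[...,2]>.016)&(P[...,2]<.1)&(P[...,0]>.38)&(P[...,0]<.62)&(P[...,1]<-.1)&(P[...,1]>-.32)]
    for nm,cc in (("orange",None),):
        # obstacles: blower, can
        h=cv2.cvtColor(im,cv2.COLOR_RGB2HSV).astype(int)
        b=ok&(P[...,2]>.03)&(P[...,0]>.3)&(P[...,0]<.75)
        ob=P[b]
for nm,(a,b,c,d) in dict(blower=(190,240,110,165),vise=(250,300,110,165),can=(125,170,375,415),box=(175,230,478,530)).items():
    f=F["top"];P=cloud(f)[a:b,c:d].reshape(-1,3);p=P[P[:,2]>.025];print(nm,p.min(0).round(3),p.max(0).round(3))
im=F["top"]["image"][170:350,300:540];cv2.imwrite("pics/crop.png",cv2.resize(im,None,fx=3,fy=3,interpolation=cv2.INTER_CUBIC)[:,:,::-1])
E
```

```text
top tab 155 [ 0.51975853 -0.29162832  0.0728314 ] [ 0.49552602 -0.3054659   0.03502148] [ 0.54491461 -0.28054883  0.0926235 ] [[0.4936000108718872, -0.29980000853538513], [0.4970000088214874, -0.3077999949455261], [0.5455999970436096, -0.28700000047683716], [0.5422000288963318, -0.27900001406669617]]Traceback (most recent call last):
  File "<stdin>", line 10, in <module>
    return umr_minimum(a, axis, None, out, keepdims, initial, where)
ValueError: zero-size array to reduction operation minimum which has no identity
```

Run:
```python
import pickle; from h import *
F=pickle.load(open("f0.pkl","rb"))
f=F["top"];print(f["image"][250:258,250].tolist(),cloud(f)[250:258,250].round(3).tolist())
def green(im): 
    i=im.astype(int); return (i[...,1]>i[...,0]*1.4)&(i[...,1]>i[...,2]*1.15)
for n in F:
    f=F[n]; P=cloud(f); ok=f["range_z"]>0; im=f["image"]
    p=P[red(im)&ok&(P[...,0]>.3)&(P[...,0]<.7)&(P[...,1]<0)&(P[...,2]>.035)&(P[...,2]<.11)]
    print(n,"tab",len(p),p.mean(0),p.max(0),rect(p[p[:,2]>.06]))
    g=P[green(im)&ok&(P[...,2]>.03)&(P[...,2]<.12)&(P[...,0]>.3)&(P[...,0]<.8)]
    print(" green",len(g),g.max(0) if len(g) else '',rect(g[g[:,2]>.085]))
    c=P[ok&(abs(P[...,2]-.11)<.006)&(P[...,0]>.55)&(P[...,0]<1.0)&(P[...,1]>.0)&(P[...,1]<.38)]
    print(" cab",len(c),rect(c))
    h=cv2.cvtColor(im,cv2.COLOR_RGB2HSV).astype(int)
    q=P[ok&(h[...,1]<60)&(P[...,2]<.035)&(P[...,2]>-.005)&(P[...,0]>.42)&(P[...,0]<.6)&(P[...,1]<-.1)&(P[...,1]>-.33)]
    print(" tray",len(q),rect(q))
P0=cloud(F["top"])
for nm,(a,b,c,d) in dict(blower=(190,240,110,165),vise=(250,300,110,165),can=(125,170,375,415),box=(175,230,478,530)).items():
    P=P0[a:b,c:d].reshape(-1,3);p=P[P[:,2]>.025];print(nm,p.min(0).round(3),p.max(0).round(3))
im=F["top"]["image"][170:350,300:540];cv2.imwrite("pics/crop.png",cv2.resize(im,None,fx=3,fy=3,interpolation=cv2.INTER_CUBIC)[:,:,::-1])
```

```text
[[160, 138, 96], [99, 113, 83], [66, 108, 82], [62, 107, 82], [61, 106, 80], [61, 104, 79], [51, 85, 65], [54, 54, 39]] [[0.51, 0.18, 0.088], [0.507, 0.178, 0.097], [0.505, 0.179, 0.092], [0.503, 0.178, 0.097], [0.5, 0.178, 0.097], [0.498, 0.179, 0.092], [0.495, 0.178, 0.098], [0.493, 0.179, 0.095]]
top tab 155 [ 0.51975853 -0.29162832  0.0728314 ] [ 0.54491461 -0.28054883  0.0926235 ] [[0.4936000108718872, -0.29980000853538513], [0.4970000088214874, -0.3077999949455261], [0.5458999872207642, -0.28690001368522644], [0.5425000190734863, -0.27889999747276306]]
 green 499 [0.51420253 0.29899773 0.10608292] [[0.4839000105857849, 0.2985999882221222], [0.5031999945640564, 0.06710000336170197], [0.5159000158309937, 0.06809999793767929], [0.4964999854564667, 0.2996000051498413]]
 cab 10517 [[0.6582000255584717, 0.31850001215934753], [0.6782000064849854, 0.07800000160932541], [0.944599986076355, 0.10019999742507935], [0.9246000051498413, 0.3407000005245209]]
 tray 1867 [[0.365200012922287, -0.19169999659061432], [0.4278999865055084, -0.3450999855995178], [0.5800999999046326, -0.28290000557899
[... 385 characters left out ...]
.3012999892234802], [0.49950000643730164, 0.06710000336170197], [0.5148000121116638, 0.06849999725818634], [0.4936999976634979, 0.302700012922287]]
 cab 4926 [[0.6557000279426575, 0.32350000739097595], [0.6740000247955322, 0.07810000330209732], [0.9456999897956848, 0.09839999675750732], [0.9273999929428101, 0.34369999170303345]]
 tray 1952 [[0.3635999858379364, -0.1891999989748001], [0.4244000017642975, -0.33869999647140503], [0.576200008392334, -0.2768000066280365], [0.5153999924659729, -0.1273999959230423]]
blower [0.48  0.003 0.025] [0.628 0.483 1.43 ]
vise [0.407 0.003 0.025] [0.498 0.512 1.43 ]
can [ 0.48  -0.197  0.025] [0.775 0.003 1.43 ]
box [ 0.48  -0.514  0.025] [0.698 0.003 1.43 ]
```

View pics/crop.png

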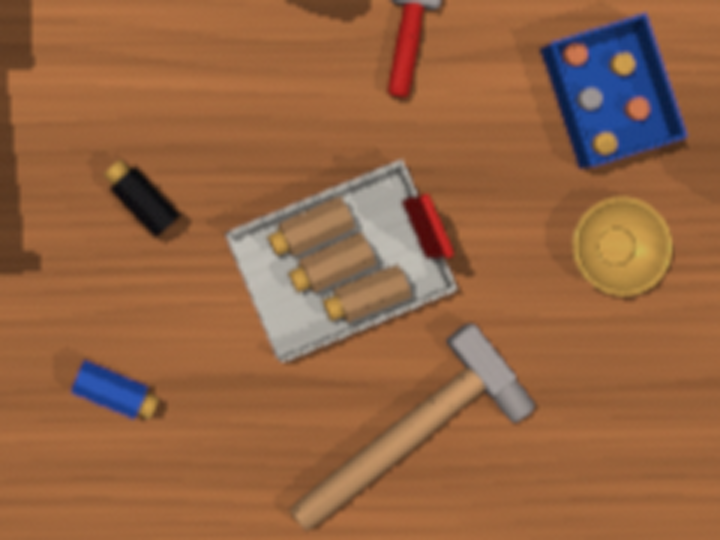

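The crop shows the scoop tray with its open front to the left and the three handles lying in it with their ferrules forward. The red tab stands at crop (428,227), which is full-frame (443,246), on the back wall, so the choice holds. Next I check reachability of the whole plan.

```bash
cat >> h.py <<'E'
from scipy.spatial.transform import Rotation as Ro
TH0=np.radians(113); TAB=np.array([.5185,-.2934])
CY=np.radians(4.7); xd=np.array([np.cos(CY),np.sin(CY),0]); yd=np.array([-xd[1],xd[0],0])
LIP=np.array([.592,.148,.105])
def tool(T,sgn): return list((T*Ro.from_euler('z',sgn*np.pi/2)*Ro.from_euler('x',np.pi)).as_euler('xyz'))
def trayrot(th,tilt): return Ro.from_euler('z',th)*Ro.from_euler('y',tilt)
def pose_lip(lip,th,tilt,sgn):
    T=trayrot(th,tilt); return list(np.asarray(lip)+T.apply([-.153,0,.051])),tool(T,sgn)
E
python3 - <<'E'
from h import *; from plant import robot
print(robot.sense()['t'])
for s in(1,-1):
    def pr(n,p,o):
        q=robot.inverse_kinematics(p,o); print(s,n,np.round(p,3),None if q is None else np.round(q,2))
    for z in(.2,.054): pr("grasp",[*TAB,z],tool(trayrot(TH0,0),s))
    for th in(94.7,75,50,115):
        for t in(0,20,35,50,60): pr((th,t),*pose_lip(LIP,np.radians(th),np.radians(t),s))
E
```

```text
0.1
1 grasp [ 0.518 -0.293  0.2  ] [ 0.9   0.45 -0.62  1.75  0.3   1.04  2.15]
1 grasp [ 0.518 -0.293  0.054] [ 0.76  0.6  -0.43  1.86  0.35  0.75  2.11]
1 (94.7, 0) [ 0.605 -0.004  0.156] [-0.38  0.46  0.43  1.82 -0.24  0.91  1.81]
1 (94.7, 20) [0.602 0.022 0.205] [-0.48  0.41  0.28  1.78  0.27  1.03  1.28]
1 (94.7, 35) [0.6   0.052 0.235] [-0.57  0.45  0.19  1.73  0.53  1.22  1.02]
1 (94.7, 50) [0.597 0.089 0.255] [-0.66  0.53  0.14  1.68  0.7   1.44  0.85]
1 (94.7, 60) [0.595 0.116 0.263] [-0.71  0.6   0.1   1.64  0.79  1.59  0.77]
1 (75, 0) [0.552 0.    0.156] [-0.46  0.39  0.49  1.94 -0.24  0.87  1.46]
1 (75, 20) [0.559 0.026 0.205] [-0.53  0.41  0.34  1.8   0.2   1.13  1.  ]
1 (75, 35) [0.567 0.055 0.235] [-0.53  0.48  0.17  1.67  0.41  1.39  0.79]
1 (75, 50) [0.577 0.091 0.255] [-0.6   0.6   0.13  1.55  0.54  1.64  0.7 ]
1 (75, 60) [0.584 0.117 0.263] [-0.64  0.69  0.12  1.47  0.61  1.8   0.67]
1 (50, 0) [0.494 0.031 0.156] [-0.57  0.3   0.51  2.07 -0.2   0.82  0.93]
1 (50, 20) [0.511 0.051 0.205] [-0.59  0.4   0.39  1.82  0.07  1.23  0.63]
1 (50, 35) [0.53  0.074 0.235] [-0.5
[... 1553 characters left out ...]
 0.91 -1.84]
-1 (50, 20) [0.511 0.051 0.205] [-1.05  0.61  1.12  1.84 -0.28  1.25 -2.1 ]
-1 (50, 35) [0.53  0.074 0.235] [-1.04  0.77  1.11  1.65 -0.19  1.51 -2.15]
-1 (50, 50) [0.554 0.103 0.255] [-1.01  0.93  1.11  1.46 -0.11  1.75 -2.14]
-1 (50, 60) [0.571 0.123 0.263] [-0.99  1.04  1.1   1.33 -0.04  1.9  -2.11]
-1 (115, 0) [0.657 0.009 0.156] [-0.57  0.61  0.72  1.7  -0.46  1.01 -0.82]
-1 (115, 20) [0.645 0.034 0.205] [-0.81  0.51  0.76  1.77 -0.01  0.88 -1.27]
-1 (115, 35) [0.633 0.061 0.235] [-0.98  0.49  0.74  1.82  0.36  0.9  -1.66]
-1 (115, 50) [0.617 0.094 0.255] [-1.09  0.52  0.69  1.84  0.66  1.03 -1.99]
-1 (115, 60) [0.606 0.119 0.263] [-1.17  0.58  0.68  1.85  0.78  1.13 -2.14]
```

Run:
```python
from h import *; from plant import robot; import pickle
o=tool(trayrot(TH0,0),1)
robot.goto([*TAB,.2],o); robot.grip(.55)
print(robot.move_straight([*TAB,.054],vel=.12,contact_N=8))
print(robot.sense()['tcp_pos'])
robot.grip(0,strength=90)
s=robot.sense();print(s['opening'],s['gripper_force'],s['t'])
robot.move_straight([*TAB,.054+.1],vel=.06)
F={n:robot.grab_frame(n) for n in("top","side")}; s=robot.sense();print(s['t'],s['wrist_force'],s['tcp_pos'])
cv2.imwrite("pics/lift.png",F["side"]["image"][150:460,150:560,::-1])
```

```text
False
[ 0.51911874 -0.29361536  0.054819  ]
0.08371921734917688 88.41551542282104 5.9167
7.8333 [-1.00583024 -1.08936721 -3.70843812] [ 0.51834832 -0.29333147  0.15367995]
```

View pics/lift.png

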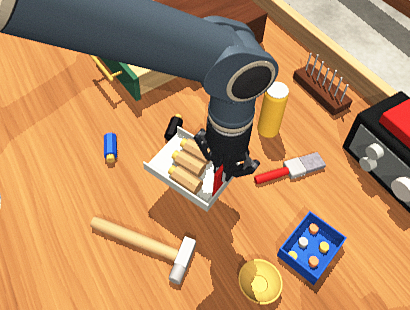

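The tray hangs level at crop (190,170) with all three handles on it, and the gripper is on the tab. Now carry and tip.

Run:
```python
from h import *; from plant import robot
th=np.pi/2+CY; d=np.radians
robot.move_straight([*TAB,.22],vel=.1)
p,o=pose_lip(LIP+[0,0,.064],th,0,1); robot.move_straight(p,vel=.12,attitude=o)
for t,dz in((8,.03),(16,.01),(24,0),(32,0),(40,0),(48,0)):
    p,o=pose_lip(LIP+[0,0,dz],th,d(t),1); robot.move_straight(p,vel=.06,attitude=o)
robot.sleep(.5)
F={n:robot.grab_frame(n) for n in("top","side")}; s=robot.sense();print(s['t'],s['wrist_force'],s['tcp_pos'])
a=F["side"]["image"][120:320,200:480];b=F["top"]["image"][130:330,160:440]
cv2.imwrite("pics/tip.png",cv2.resize(np.vstack([a,b]),None,fx=1.5,fy=1.5)[:,:,::-1])
```

```text
14.6417 [-0.06214623  0.25197471 -2.49934725] [0.5972887  0.08369691 0.25288817]
```

View pics/tip.png

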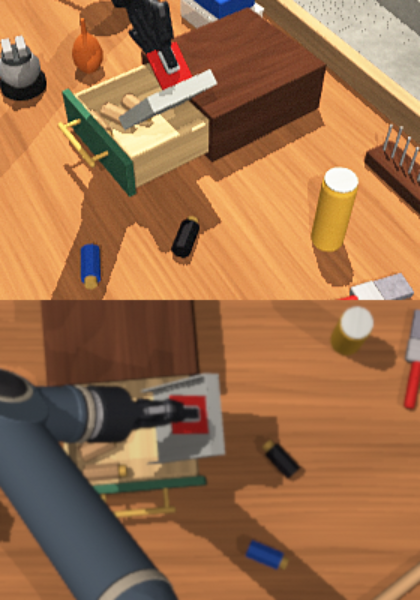

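The tray is tipped over the drawer and the handles show in it at about (120,105) in the upper half. The wrist load has dropped to the weight of the empty tray. I raise it while still tipped, back away and look.

Run:
```python
from h import *; from plant import robot
th=np.pi/2+CY; d=np.radians
p,o=pose_lip(LIP+[0,0,.08],th,d(48),1); robot.move_straight(p,vel=.08); robot.sleep(.4)
p,o=pose_lip(LIP+[0,0,.08]-.12*yd,th,d(10),1); robot.move_straight(p,vel=.15,attitude=o)
p,o=[*TAB,.22],tool(trayrot(TH0,0),1); robot.move_straight(p,vel=.2,attitude=o)
F={n:robot.grab_frame(n) for n in("top","side")}; s=robot.sense();print(s['t'],s['wrist_force'],s['tcp_pos'])
a=F["side"]["image"][120:320,200:480];b=F["top"]["image"][130:330,160:440]
cv2.imwrite("pics/after.png",cv2.resize(np.vstack([a,b]),None,fx=1.5,fy=1.5)[:,:,::-1])
```

```text
19.0333 [ 0.58718064 -0.42991418 -1.42960031] [ 0.51949517 -0.29165799  0.22046166]
```

View pics/after.png

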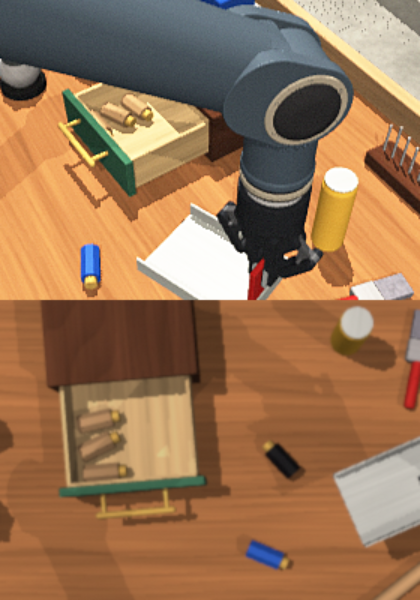

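All three handles lie on the drawer floor (lower half: (97,420), (98,445), (103,470)) and the tray is empty. Set it down, then shut the drawer.

Run:
```python
from h import *; from plant import robot
robot.move_straight([*TAB,.08],vel=.12)
print(robot.move_straight([*TAB,.053],vel=.03,contact_N=5),robot.sense()['tcp_pos'])
robot.grip(.55); robot.sleep(.3)
robot.move_straight([*TAB,.24],vel=.15)
o=min(([np.pi,0,y] for y in(CY,CY+np.pi,CY-np.pi)),key=lambda o:np.linalg.norm(np.array(robot.inverse_kinematics([.45,.1,.24],o))-robot.sense()['joint_pos']))
b=np.array([.4575,.180,0])
pre=b-.05*xd
robot.grip(0,strength=30)
robot.goto(list(pre+[0,0,.2]),o)
robot.move_straight(list(pre+[0,0,.06]),vel=.12)
hit=robot.move_straight(list(pre+.25*xd+[0,0,.06]),vel=.07,contact_N=20)
s=robot.sense();print(hit,s['t'],s['tcp_pos'],s['wrist_force'],(s['tcp_pos']-pre)@xd)
F={n:robot.grab_frame(n) for n in("top","side")}
a=F["side"]["image"][120:380,180:460];b=F["top"]["image"][130:330,160:440]
cv2.imwrite("pics/shut.png",cv2.resize(np.vstack([a,b]),None,fx=1.25,fy=1.25)[:,:,::-1])
```

```text
True [ 0.51824387 -0.29330925  0.05456716]
True 29.375 [0.60171393 0.19199424 0.05898012] [-0.59689068 -0.17889313  0.19567206] 0.19471178641112027
```

View pics/shut.png

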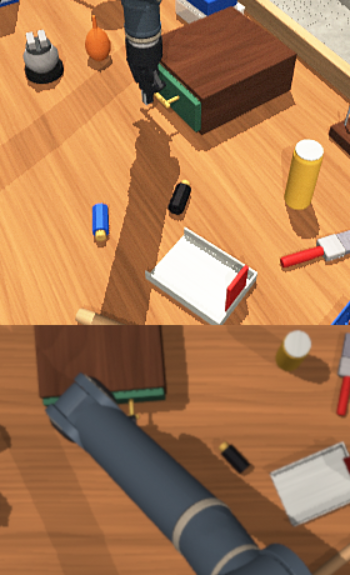

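The drawer looks shut (green front flush at (180,100)) and the empty tray sits flat at (200,275). I retract and check the gap numerically.

Run:
```python
from h import *; from plant import robot
p=robot.sense()['tcp_pos']
p=p-.05*xd; robot.move_straight(list(p),vel=.12); robot.move_straight([*p[:2],.25],vel=.15)
robot.goto([.45,-.15,.3],[np.pi,0,robot.sense()['tcp_rot'][2]])
f=robot.grab_frame("top"); im=f["image"]; P=cloud(f); i=im.astype(int)
g=P[(i[...,1]>i[...,0]*1.4)&(i[...,1]>i[...,2]*1.15)&(P[...,2]>.085)&(P[...,2]<.12)&(P[...,0]>.3)&(P[...,0]<.8)&(P[...,1]>0)]
print(rect(g),((g-[.667,.199,0])@xd).min(),((g-[.667,.199,0])@xd).max(),robot.sense()['t'])
cv2.imwrite("pics/end.png",cv2.resize(im[60:330,90:560],None,fx=1.7,fy=1.7)[:,:,::-1])
```

```text
[[0.6438000202178955, 0.310699999332428], [0.6626999974250793, 0.08079999685287476], [0.680400013923645, 0.08219999819993973], [0.6615999937057495, 0.31209999322891235]] -0.013955548928120183 0.00385345434062848 32.8417
```

View pics/end.png

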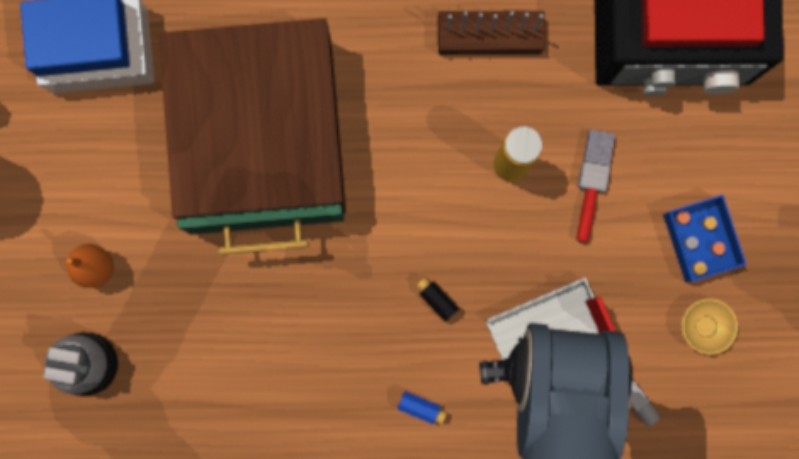

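The outer face of the green front is 14 mm ahead of the cabinet edge and the front is 15 mm thick, so the drawer is shut. The tray is back in place, and the surrounding items I can see stand where they were. Handing in.

```bash
python3 -c "
from plant import robot
print(robot.close_job())"
```

```text
the job is handed in; nothing more can be done
None
```

I handed the job in at about 33 s of robot time: all three file handles are in the drawer, the drawer is shut to within about 1 mm, and the empty tray is back flat on the bench; no verdict was returned.

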